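# Latch the welding-rod case

## Task

Close the red welding-rod case on the welding bench: push its dark grey end cap in until it bears on its seal, hook the latch's wire loop behind the steel keeper on the cap and draw the loop snug by its orange tab, then press the lever flat so that the cap is pulled tight and stays so, and let go. Be gentle: draw the loop against the keeper with no more than 18 N, push the cap and the lever with no more than 30 N, and leave the other things on the bench where they are.

Things in the scene. Friction and masses are not known exactly. Their poses are not given: they have to be found in the camera images.
- case: Red plastic welding-rod case, 84 mm wide (x) and high, fixed to the bench by bolted saddles (69 mm out to each side, 34 mm high). Origin on the bench under the latch's pivot, z up, y along the case to its end cap. Red part from y = -260 to +30 mm, then the dark grey cap. On top in the middle: latch (steel lever, wire loop with orange tab) on the red part, steel keeper on the cap.
- gap (a joint): Position of the cap. Dark grey end cap, 84 x 90 x 84 mm, sliding along the case's y; value = gap (m) between its rear face and the red shoulder, 0 to 0.045. It drags with about 7 N (9 when pushed fast). A springy seal, 16 N/mm, takes it up at a gap of 8.5 to 9.5 mm, unmeasured and different from case to case; pushed further it springs back. The closed latch holds it at a gap of 0.5 to 7 mm.
- cap: The same cap as a  origin at the middle of its underside, on the bench, 75 mm + gap along the case's y; axes as the case's. Carries the keeper.
- handle: The steel bar and yellow grip of the lever, from 12 to 68 mm out from the pivot; origin at the lever's pivot, z along the bar, y its face towards the cap when upright.
- shoulder (a point): Top edge of the red shoulder, at case (0, 30, 84) mm. The pale seal lies in the gap between it and the cap.
- cap_end (a point): Centre of the cap's end face (84 x 84 mm), 42 mm above the bench, at case y = 120 mm + gap; axes as the case's.
- seat (a point): Where the loop's bar (its centre) lies when caught by the keeper, if the keeper is in mid position; fixed to the cap: case y = 42.6 mm + gap, z = 93.5 mm. The keeper's screw adjustment shifts the true place by up to 3 mm either way along y, unmeasured: find it by feel. The bar must go down at least 5 mm beyond (+y) the true place, then be drawn back under the lip.
- lever_pivot (a point): Lever's pivot, axis along the case's x, at case (0, 0, 94) mm. The keeper on the cap is a plate 34 mm wide, 7 mm thick (top at z = 91 mm), with a lip at its end nearer to this pivot, 22 mm wide, 9 mm high, leaning 25 degrees away from the pivot, which catches the bar under its lean; behind the lip the plate goes on for 22 mm.
- lever (a joint): Latch lever, rad: 0 = upright, positive = tipped away from the cap, 1.571 = flat on the red part (closed, at its stop), minimum -0.8. Steel, 24 mm wide, 8 mm thick, ends 68 mm from its pivot; flat, its upper face is at z = 98 mm (yellow grip 99). Stays where left (0.03 N m). Hooked, it takes 3 to 17 N at the grip to close, less near flat, where it snaps over centre and holds.
- lever_tip (a point): Point on the lever's middle line in its yellow grip, 62 mm from the pivot.
- loop (a joint): Wire loop, rad from the lever; loop's rise above level towards the cap = lever + loop. Hinged on the lever 16 mm from its pivot, 0.122 rad further round (+) than the lever's middle line. Side wires 31 mm apart. Stiff hinge (0.03 N m): stays where left and turns with the lever, so if left over 2 mm slack behind the lip it lifts off when the lever is pressed. Moving it free takes 2 to 3 N.
- bail: The wire loop as a  origin at the middle of its hinge on the lever, y along the loop to its bar, x along the case's x.
- hook_bar (a point): Middle of the loop's cross bar, 5 mm thick, 62 mm from the loop's hinge: the part that goes behind the keeper's lip. Axes turn with the loop (y outwards along it, z up when it is level).
- tab (a point): Grip point of the orange tab on the loop, 24 mm wide along the case's x, 10 mm thick, reaching from 9 to 34 mm above the bar; this point is 22 mm above the bar and 4 mm beyond it in the loop's own axes. Grip it from above across the 24 mm; it may pivot in the grip.
- wrench: Steel wrench, 200 mm, lying beside the case; origin under its middle. Not part of the job: leave it where it is.
- spray_can: Spray can, 52 mm wide, 170 mm high, standing near the case; origin under its middle. Not part of the job: leave it where it is.
- wire_brush: Hand brush, 200 mm, lying beside the case; origin under its middle. Not part of the job: leave it where it is.
- hammer: Hammer, 260 mm, lying on the bench; origin under its middle. Not part of the job: leave it where it is.
- tube_offcut: Square steel tube offcut, 120 x 40 x 40 mm; origin under its middle. Not part of the job: leave it where it is.
- magnet_square: Red welding magnet square, 90 x 90 x 15 mm; origin under its middle. Not part of the job: leave it where it is.
- tip_pot: Aluminium pot, 70 mm wide, 60 mm high; origin under its middle. Not part of the job: leave it where it is.

How it is judged:
On the way, in this order (a step that is already met when the one before it is completed fails the run):
1. the end cap has been pushed in onto its seal (value of joint gap below 0.012 m), for 0.2 s.
2. the loop's bar is down behind the keeper's lip (y of hook_bar in the frame of cap_end between -0.0828 and -0.0705 m and z of hook_bar in the frame of cap_end below 0.057 m), for 0.2 s.
3. the lever is flat and the cap is pulled tight (value of joint lever above 1.53 rad and value of joint gap below 0.0075 m), for 0.3 s.
At the end, for the whole second after the job is handed in: The lever lies flat (joint above 1.53 rad), the cap is drawn tight (gap under 7.5 mm) and held so by the loop, whose bar sits behind the keeper's lip (bar centre below z = 99 mm, 70.5 to 82.8 mm before the cap's end face) (all of step 2 and all of step 3); the robot touches nothing.
It fails at once if the fingers push the cap or the lever's handle with more than 30 N (contact force between the fingers and cap above 30 N or contact force between the fingers and handle above 30 N).
It fails at once if while the fingers are on the wire loop, it bears on the keeper or cap with more than 18 N (contact force between the fingers and bail above 0.5 N and contact force between bail and cap above 18 N).
It fails at once if another thing on the bench is shifted by more than 30 mm (distance of any of wrench, spray_can, wire_brush, hammer, tube_offcut, magnet_square, tip_pot from where it was at the start of the episode above 0.03 m).
It also fails if it takes over 64 s, if anything falls off the work surface, if the arm or the gripper's body presses on something with over 40 N, if the wrist force passes 120 N, or if a joint passes its speed limit or range.

## Robot

A 6-joint arm with a two-finger parallel gripper is mounted at the origin on the work surface. World frame = base frame: x ahead of the robot, y to its left, z up, the work surface at z = 0. Lengths are in m, angles in rad, forces in N, time in s.
With the tool pointing down it reaches from about 0.35 to 0.775 m from the base axis. Payload 7.3 kg.
Tool frame: the origin (TCP) lies at the very end of the fingers, on their centre line; the grasp point (between the pads) lies 19 mm behind it (arm.grasp_offset is the distance from the TCP to the grasp point, in m); z points along the fingers, y is the direction in which the jaws open and shut (so a half turn about z gives the same grasp; the last joint's range is limited). The gripper opens to 92 mm and grips with 3 to 60 N. Pads are 19 mm wide; open, the fingers measure 130 mm over their backs; the gripper's body (75 mm by 190 mm) begins 47 mm behind the grasp point.
Start: joints at [-1.474, 0.342, 1.524, -0, 1.275, -0.146], TCP at [0.126, -0.51, 0.227] pointing down, gripper open.
Joint ranges: [-2.53, 2.53], [-0.77, 2.02], [0.04, 2.7], [-1, 4.14], [0.28, 2.66], [-3.11, 3.11]. Speed limits (rad/s): [2.57, 2.57, 3.14, 3.14, 3.14, 3.14].

## Interface

Orientations are given as a unit quaternion [w, x, y, z].
In Python, from rig import arm gives the robot as it stands.
- The arm moves only by the tool send_rows, never from a script. Its argument "deltas" is a list of rows, each an object of numbers: "tx", "ty", "tz": the shift along the tool's x, y, z in m; "rx", "ry", "rz": the turn, a rotation vector about the tool's x, y, z in degrees; "grip": the gripper's target within -1 to 1 (shut at 1, half-way at 0, fully open at -1). In form: [{"tx": .., "ty": .., "tz": .., "rx": .., "ry": .., "rz": .., "grip": ..}, ...]. A call has 1 to 8 rows; each row is the pose to reach, as a shift and turn from the pose commanded when the call began, along the tool's axes at that moment; what a row does not reach only later rows make up. A row lasts 1/8 s, in which the tool goes at most 62.5 mm and 10.7 degrees, less where a joint would pass 70% of its speed; a pose out of reach is approached as far as the arm can. A call with a gripper value outside its range is refused whole. The fingers move at their own pace and stop on an object; the grip force is fixed at half the most. Time passes only in rows, so rows that repeat a pose let the fingers close. It gives the time, the measured TCP pose, the force and the opening at its end, in the units of the state.
- arm.sense(): the state, without advancing time (a new reading comes with each control period).
- arm.grab_frame(name): name is "scene" or "top" or "wrist"; returns a dict with "color" (384x512x3 uint8, red, green, blue), "fx", "fy", "cx", "cy" (pixels), "eye" and "rotation" of the camera in the world; the wrist camera has in their place "mount" (4x4, takes a point from camera to tool coordinates, whose origin is the TCP and whose axes are the flange's). Camera axes: x right, y up, looking along -z (the intrinsics and any distortion apply to the point x, -y, -z); pixel columns grow to the right and rows downward; lengths in m; the calibration is good to about 2 mm. A picture is of the moment at which its call begins: read the wrist's pose just before it. There is no depth.
- arm.close_job(): hands the job in, once; it reports no verdict.
The state is a dict: "t": time; "qpos": joint angles; "dq": joint speeds; "joint_efforts": joint torques, N m; "tool_pos": TCP position; "orientation": TCP orientation; "contact_force": force on the tool from outside, world axes, zero at the start; "ft_torque": the same for the moment, N m; "finger_gap": opening from 0.0 (shut) to 1.0 (fully open).
Only numpy, scipy, OpenCV 4.12 (cv2) and the standard library are available. Lean on these libraries where they do the work, as an engineer would, in place of code of your own. Each camera call takes 0.05 s, during which the arm holds its last target. There are 200 camera calls.

## Working session

There is one attempt and no reset: what is moved stays moved. The work goes in short steps, Python scripts to look and compute and a tool call to move; the robot and the scene stay as the last step left them, time stands still between calls to the robot, and variables do not carry over. Pictures are saved under pics/ and viewed, about 8 in all and at most 12, crops included, and the job is handed in when it is done.

Besides the shell and the picture viewer there is one more tool, called after "Request:" by a JSON object that holds its "api" and its "payload". send_rows: Moves the arm, as the interface text tells. Its arguments: {"type":"object","properties":{"deltas":{"type":"array"}},"required":["deltas"]}

```bash
mkdir -p pics; ls; python3 - <<'E'
from rig import arm
import cv2,numpy as np
s=arm.sense();print(s)
for n in("scene","top"):
    f=arm.grab_frame(n);cv2.imwrite(f"pics/{n}.png",f["color"][...,::-1]);print({k:v for k,v in f.items() if k!="color"})
a=cv2.imread("pics/scene.png");b=cv2.imread("pics/top.png")
cv2.imwrite("pics/s2.png",cv2.resize(a,(800,600)));cv2.imwrite("pics/t2.png",cv2.resize(b,(800,600)))
E
```

```text
pics
{'t': 0.0, 'qpos': array([-1.47400537e+00,  3.42740746e-01,  1.52500777e+00,  1.40557044e-05,
        1.27539713e+00, -1.45978329e-01]), 'dq': array([-4.41559093e-04,  7.78059741e-05, -6.78224361e-04,  1.86047784e-04,
       -3.96002874e-04,  2.63299275e-04]), 'joint_efforts': array([ 2.16293702e-03, -4.31240094e+01, -2.44220173e+01,  7.19896797e-02,
        5.60198107e-02, -1.26323630e-04]), 'tool_pos': array([ 0.12620317, -0.50919126,  0.22603884]), 'orientation': array([-7.76098996e-04,  9.92641875e-01,  1.21084706e-01,  2.58148742e-05]), 'contact_force': array([-0.67046146, -0.22309733,  0.1668281 ]), 'ft_torque': array([ 0.0294726 ,  0.00062321, -0.03894746]), 'finger_gap': 0.9996385277105679}
{'fx': 433.40203952562024, 'fy': 433.40203952562024, 'cx': 253.61688434510108, 'cy': 194.8157645780688, 'eye': array([1.02290794, 0.07089506, 1.02827019]), 'rotation': array([0.67062178, 0.17500243, 0.18805047, 0.69590056])}
{'fx': 495.3369147364483, 'fy': 495.3369147364483, 'cx': 259.8163639666277, 'cy': 192.31060653728258, 'eye': array([0.25802049, 0.04841359, 1.55652114]), 'rotation': array([-0.69594997, -0.0623749 ,  0.05761299,  0.71305242])}
```

View pics/s2.png

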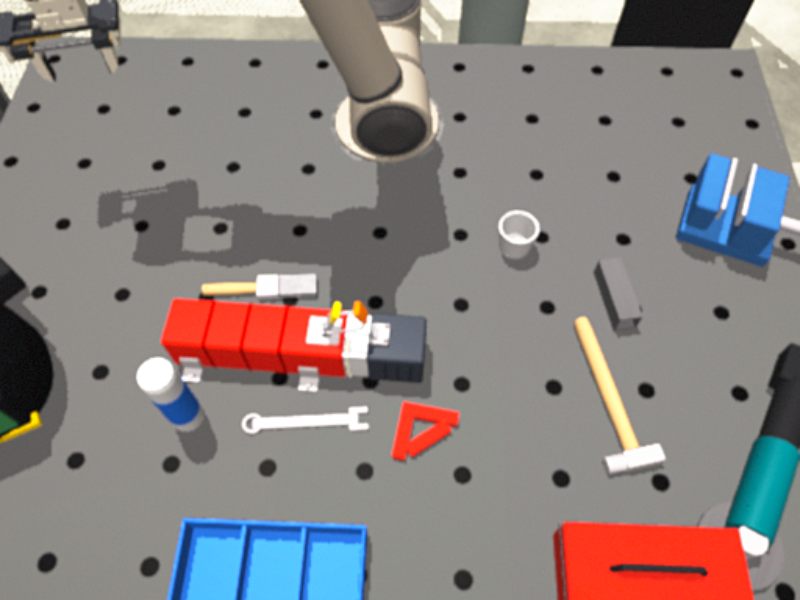

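View pics/t2.png

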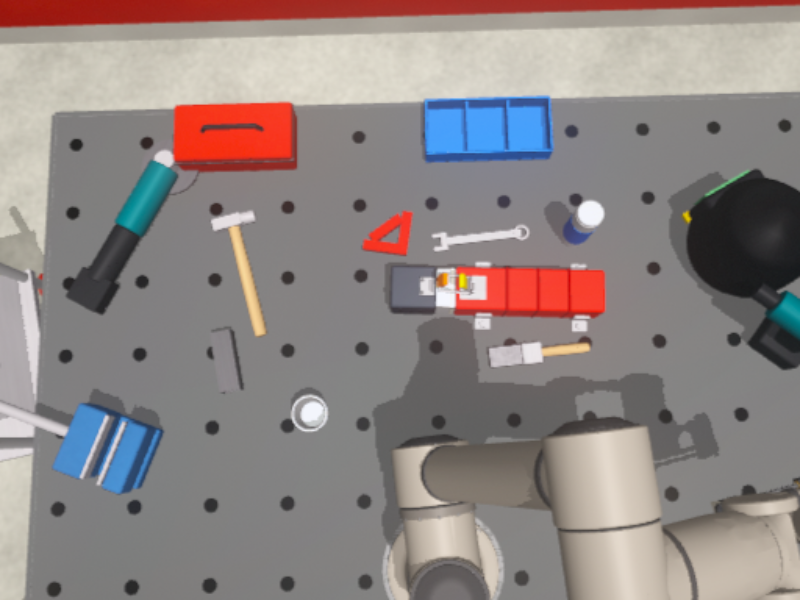

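The case lies roughly along world y, cap towards +y (top view: cap end at (390,290), red end at (604,290)). I'll zoom in to mark its corners.

```bash
python3 - <<'E'
import cv2,numpy as np
a=cv2.imread("pics/scene.png");b=cv2.imread("pics/top.png")
A=cv2.resize(a[184:252,100:280],None,fx=4.4,fy=4.4,interpolation=cv2.INTER_CUBIC)
B=cv2.resize(b[160:215,242:394],None,fx=5.2,fy=5.2,interpolation=cv2.INTER_CUBIC)
im=np.zeros((600,800,3),np.uint8);im[:A.shape[0],:A.shape[1]]=A;im[305:305+B.shape[0],:B.shape[1]]=B[:295]
cv2.imwrite("pics/z1.png",im);print(A.shape,B.shape)
E
```

```text
(299, 792, 3) (286, 790, 3)
```

View pics/z1.png

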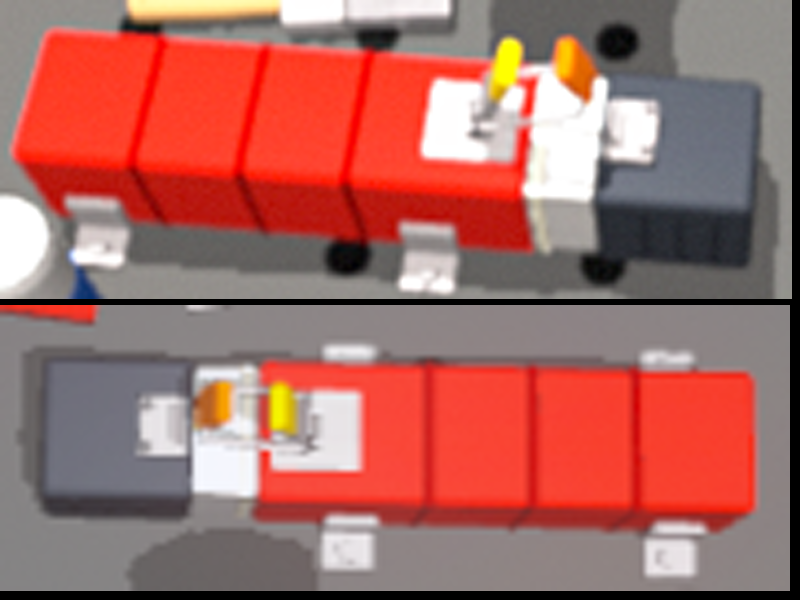

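```bash
cat > h.py <<'E'
import numpy as np, cv2
from scipy.spatial.transform import Rotation as R
from scipy.optimize import least_squares
def rot(q): return R.from_quat(np.r_[q[1:],q[0]])
def proj(f,P,eye=None,Rm=None):
    if eye is None: eye,Rm=f["eye"],rot(f["rotation"]).as_matrix()
    c=(np.atleast_2d(P)-eye)@Rm
    return np.c_[f["cx"]+f["fx"]*c[:,0]/-c[:,2], f["cy"]-f["fy"]*c[:,1]/-c[:,2]]
def world(p,C):  # p=(x,y,yaw), C case pts in mm
    C=np.atleast_2d(C)/1000.; c,s=np.cos(p[2]),np.sin(p[2])
    return np.c_[p[0]+c*C[:,0]-s*C[:,1], p[1]+s*C[:,0]+c*C[:,1], C[:,2]]
def latch(lev,phi):  # mm, case frame: tip, bar, tab, hinge
    d=lambda a:np.array([0,-np.sin(a),np.cos(a)])
    piv=np.array([0,0,94.]);u=np.array([0,np.cos(phi),np.sin(phi)]);v=np.array([0,-np.sin(phi),np.cos(phi)])
    h=piv+16*d(lev+.122);b=h+62*u
    return piv+62*d(lev),b,b+4*u+22*v,h
E
python3 - <<'E'
from h import *
from rig import arm
fs,ft=arm.grab_frame("scene"),arm.grab_frame("top")
S=[((-42,-260,84,0),47,32),((42,-260,84,0),12,157),((42,30,84,0),530,192),((42,30,84,1),597,192),((42,120,84,1),752,208),((-42,120,84,1),760,85),((-42,30,84,1),612,74)]
T=[((42,120,84,1),47,362),((-42,120,84,1),47,497),((42,30,84,1),190,362),((-42,30,84,1),190,502),((42,30,84,0),262,362),((-42,30,84,0),258,507),((42,-260,84,0),752,374),((-42,-260,84,0),752,510)]
def px(L,s,ox,oy,o): return np.array([[(a+.5)/s-.5+ox,(b-o+.5)/s-.5+oy] for _,a,b in L])
ps,pt=px(S,4.4,100,184,0),px(T,5.2,242,160,305)
LS=px([(0,508,68),(0,574,66)],4.4,100,184,0);LT=px([(0,283,408),(0,214,405)],5.2,242,160,305)
def pts(L,g): return np.array([[c[0],c[1]+c[3]*g,c[2]] for c,_,_ in L],float)
def res(p):
    tip,_,tab,_=latch(p[4],p[5]); L=world(p,[tip,tab])
    return np.r_[(proj(fs,world(p,pts(S,p[3])))-ps).ravel(),(proj(ft,world(p,pts(T,p[3])))-pt).ravel(),(proj(fs,L)-LS).ravel(),(proj(ft,L)-LT).ravel()]
r=least_squares(res,[.43,0,0,40,0,0.3],x_scale=[.01,.01,.02,5,.2,.2],loss="soft_l1")
print(r.x,np.round(r.fun.reshape(-1,2),1).tolist())
for n,c in zip(("tip","bar","tab","hinge"),latch(*r.x[4:6])):print(n,c.round(1),world(r.x,c).round(3))
print(world(r.x,[(0,120+r.x[3],42),(0,0,94),(0,30,84)]).round(4))
E
```

```text
[ 0.53336392 -0.06593844 -0.04191072 34.47383905 -0.3162373   0.40001601] [[-0.6, -1.4], [-1.1, -0.2], [-0.8, 0.1], [-1.8, 1.1], [0.3, 0.1], [0.6, -2.6], [-1.7, -2.5], [-1.6, -1.0], [-2.3, 0.3], [0.5, -0.5], [0.1, -0.2], [-2.0, -0.4], [-1.5, -0.9], [-0.5, -1.1], [0.1, 0.1], [-0.6, -1.2], [-0.2, -0.3], [-1.3, -0.0], [-0.4, 0.2]]
tip [  0.   19.3 152.9] [[ 0.534 -0.047  0.153]]
bar [  0.   60.2 133.8] [[ 0.536 -0.006  0.134]]
tab [  0.   55.3 155.7] [[ 0.536 -0.011  0.156]]
hinge [  0.    3.1 109.7] [[ 0.533 -0.063  0.11 ]]
[[ 0.5398  0.0884  0.042 ]
 [ 0.5334 -0.0659  0.094 ]
 [ 0.5346 -0.036   0.084 ]]
```

Request:
{"api": "send_rows", "payload": {"deltas": [{"tx": 0.042, "ty": -0.039, "tz": -0.03, "rz": -9}, {"tx": 0.084, "ty": -0.078, "tz": -0.04, "rz": -18}, {"tx": 0.126, "ty": -0.117, "tz": -0.04, "rz": -27}, {"tx": 0.168, "ty": -0.156, "tz": -0.04, "rz": -37}, {"tx": 0.21, "ty": -0.195, "tz": -0.04, "rz": -46}, {"tx": 0.252, "ty": -0.234, "tz": -0.04, "rz": -55}, {"tx": 0.294, "ty": -0.273, "tz": -0.04, "rz": -65}, {"tx": 0.334, "ty": -0.312, "tz": -0.04, "rz": -73.7}]}}

```text
invalid input
```

```bash
cat >> h.py <<'E'
P=np.array([.5334,-.0659,-.0419])
def status(arm,goal=None,p=None):
    p=P if p is None else p
    s=arm.sense(); M=rot(s["orientation"]); c,sn=np.cos(p[2]),np.sin(p[2])
    d=s["tool_pos"]-[p[0],p[1],0]; case=np.array([c*d[0]+sn*d[1],-sn*d[0]+c*d[1],d[2]])*1000
    F=s["contact_force"]; Fc=np.array([c*F[0]+sn*F[1],-sn*F[0]+c*F[1],F[2]])
    print("t",round(s["t"],2),"case mm",case.round(1),"Fcase",Fc.round(1),"gap",round(s["finger_gap"]*92,1),"q",s["qpos"].round(2))
    Rg=R.from_matrix(np.array([[sn*-1,c,0],[c,sn,0],[0,0,-1]]).T)  # tool x=case y, y=case x
    print("rotvec to square deg",(M.inv()*Rg).as_rotvec(degrees=True).round(1))
    if goal is not None: print("delta tool",M.inv().apply(world(p,goal)[0]-s["tool_pos"]).round(4))
    return s
E
python3 - <<'E'
from h import *
from rig import arm
status(arm,(0,195,250))
E
```

```text
t 0.2 case mm [-388.3 -460.1  226.3] Fcase [ 0.2 -0.2  0.5] gap 92.1 q [-1.47  0.34  1.52 -0.    1.28 -0.15]
rotvec to square deg [ -0.   -0.  -73.7]
delta tool [ 0.5566 -0.5198 -0.0232]
```

Request:
{"api": "send_rows", "payload": {"deltas": [{"tx": 0.042, "ty": -0.039, "tz": -0.02, "rx": 0, "ry": 0, "rz": -9, "grip": 1}, {"tx": 0.084, "ty": -0.078, "tz": -0.03, "rx": 0, "ry": 0, "rz": -18, "grip": 1}, {"tx": 0.126, "ty": -0.117, "tz": -0.03, "rx": 0, "ry": 0, "rz": -27, "grip": 1}, {"tx": 0.168, "ty": -0.156, "tz": -0.03, "rx": 0, "ry": 0, "rz": -37, "grip": 1}, {"tx": 0.21, "ty": -0.195, "tz": -0.03, "rx": 0, "ry": 0, "rz": -46, "grip": 1}, {"tx": 0.252, "ty": -0.234, "tz": -0.03, "rx": 0, "ry": 0, "rz": -55, "grip": 1}, {"tx": 0.294, "ty": -0.273, "tz": -0.03, "rx": 0, "ry": 0, "rz": -65, "grip": 1}, {"tx": 0.334, "ty": -0.312, "tz": -0.03, "rx": 0, "ry": 0, "rz": -73.7, "grip": 1}]}}

```text
t: 1.2
tool_pos: [0.3762, -0.1247, 0.2568]
orientation: [0.0, 0.72, 0.694, 0.0]
contact_force: [1.0, -1.6, 0.0]
finger_gap: 0.183
```

```bash
python3 - <<'E'
from h import *
from rig import arm
status(arm,(0,195,250))
E
```

```text
t 1.2 case mm [-154.6  -65.4  256.8] Fcase [ 1.  -1.5  0. ] gap 16.9 q [-0.51  0.08  1.78 -0.    1.28 -0.48]
rotvec to square deg [0.  0.  0.3]
delta tool [0.2595 0.156  0.0068]
```

Request:
{"api": "send_rows", "payload": {"deltas": [{"tx": 0.05, "ty": 0.031, "tz": 0, "rx": 0, "ry": 0, "rz": 0, "grip": 1}, {"tx": 0.1, "ty": 0.062, "tz": 0, "rx": 0, "ry": 0, "rz": 0, "grip": 1}, {"tx": 0.15, "ty": 0.093, "tz": 0, "rx": 0, "ry": 0, "rz": 0, "grip": 1}, {"tx": 0.2, "ty": 0.124, "tz": 0, "rx": 0, "ry": 0, "rz": 0, "grip": 1}, {"tx": 0.24, "ty": 0.15, "tz": 0, "rx": 0, "ry": 0, "rz": 0, "grip": 1}, {"tx": 0.257, "ty": 0.156, "tz": 0, "rx": 0, "ry": 0, "rz": 0, "grip": 1}, {"tx": 0.257, "ty": 0.156, "tz": 0, "rx": 0, "ry": 0, "rz": 0, "grip": 1}]}}

```text
t: 2.08
tool_pos: [0.5416, 0.1243, 0.2561]
orientation: [-0.0, 0.721, 0.693, -0.001]
contact_force: [1.1, -1.5, 0.5]
finger_gap: 0.001
```

```bash
python3 - <<'E'
from h import *
from rig import arm
s=status(arm,(0,195,50))
f=arm.grab_frame("wrist");print({k:v for k,v in f.items() if k!="color"})
cv2.imwrite("pics/w1.png",f["color"][...,::-1])
E
```

```text
t 2.08 case mm [  0.3 190.3 256.1] Fcase [ 1.2 -1.5  0.5] gap 0.1 q [ 0.09  0.38  1.39 -0.    1.38  0.13]
rotvec to square deg [-0.1  0.   0.1]
delta tool [ 0.0048 -0.      0.2061]
{'fx': 274.84703097919, 'fy': 274.84703097919, 'cx': 252.00535375108257, 'cy': 194.98864855050044, 'mount': array([[ 5.87362732e-04,  9.53863936e-01,  3.00238649e-01,
         8.18152489e-02],
       [ 9.99999826e-01, -5.76135174e-04, -1.25926711e-04,
         2.91377070e-04],
       [ 5.28610978e-05,  3.00238670e-01, -9.53864109e-01,
        -1.58750410e-01],
       [ 0.00000000e+00,  0.00000000e+00,  0.00000000e+00,
         1.00000000e+00]])}
```

View pics/w1.png

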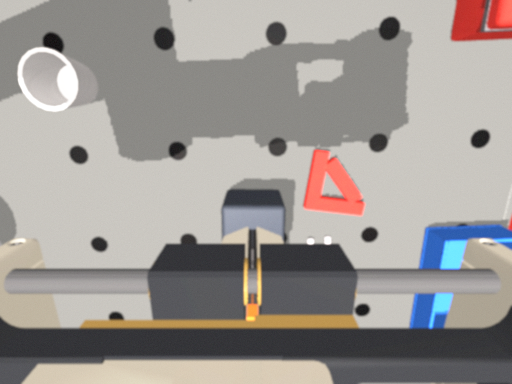

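```bash
cat >> h.py <<'E'
def wcam(f,s):
    M=f["mount"];Rt=rot(s["orientation"]).as_matrix()
    return s["tool_pos"]+Rt@M[:3,3], Rt@M[:3,:3]
E
python3 - <<'E'
from h import *
from rig import arm
s=arm.sense();f=arm.grab_frame("wrist");e,Rm=wcam(f,s)
for g in(28,34.5,40):print(proj(f,world(P,[(x,120+g,z) for z in(84,0) for x in(-42,42)]),e,Rm).round(1).tolist())
E
```

```text
[[219.1, 208.9], [284.5, 209.0], [225.2, 190.3], [278.5, 190.4]]
[[218.9, 204.1], [284.7, 204.3], [225.1, 186.3], [278.7, 186.4]]
[[218.7, 200.1], [284.8, 200.2], [225.0, 182.9], [278.8, 183.0]]
```

The wrist view shows the cap's end edge at row 207, cols 222–285, within about 4 mm of my fit. Going down past the cap end.

Request:
{"api": "send_rows", "payload": {"deltas": [{"tx": 0.0, "ty": 0.001, "tz": 0.05, "rx": 0, "ry": 0, "rz": 0, "grip": 1}, {"tx": 0.0, "ty": 0.001, "tz": 0.1, "rx": 0, "ry": 0, "rz": 0, "grip": 1}, {"tx": 0.0, "ty": 0.001, "tz": 0.15, "rx": 0, "ry": 0, "rz": 0, "grip": 1}, {"tx": 0.0, "ty": 0.001, "tz": 0.2, "rx": 0, "ry": 0, "rz": 0, "grip": 1}, {"tx": -0.008, "ty": 0.001, "tz": 0.21, "rx": 0, "ry": 0, "rz": 0, "grip": 1}, {"tx": -0.014, "ty": 0.001, "tz": 0.21, "rx": 0, "ry": 0, "rz": 0, "grip": 1}, {"tx": -0.018, "ty": 0.001, "tz": 0.21, "rx": 0, "ry": 0, "rz": 0, "grip": 1}, {"tx": -0.022, "ty": 0.001, "tz": 0.21, "rx": 0, "ry": 0, "rz": 0, "grip": 1}]}}

```text
t: 3.18
tool_pos: [0.5432, 0.1014, 0.0485]
orientation: [0.001, 0.722, 0.692, 0.001]
contact_force: [0.2, 0.1, 0.4]
finger_gap: 0.005
```

```bash
python3 - <<'E'
from h import *
from rig import arm
s=status(arm)
E
```

```text
t 3.17 case mm [  2.8 167.5  48.5] Fcase [0.2 0.1 0.4] gap 0.4 q [ 0.05  0.59  1.67 -0.    0.88  0.09]
rotvec to square deg [ 0.2 -0.  -0. ]
```

Request:
{"api": "send_rows", "payload": {"deltas": [{"tx": -0.003, "ty": 0, "tz": 0, "rx": 0, "ry": 0, "rz": 0, "grip": 1}, {"tx": -0.006, "ty": 0, "tz": 0, "rx": 0, "ry": 0, "rz": 0, "grip": 1}, {"tx": -0.009, "ty": 0, "tz": 0, "rx": 0, "ry": 0, "rz": 0, "grip": 1}, {"tx": -0.012, "ty": 0, "tz": 0, "rx": 0, "ry": 0, "rz": 0, "grip": 1}, {"tx": -0.015, "ty": 0, "tz": 0, "rx": 0, "ry": 0, "rz": 0, "grip": 1}, {"tx": -0.018, "ty": 0, "tz": 0, "rx": 0, "ry": 0, "rz": 0, "grip": 1}]}}

```text
t: 3.92
tool_pos: [0.5419, 0.0854, 0.0477]
orientation: [-0.0, 0.722, 0.692, 0.001]
contact_force: [-0.6, 7.4, 4.7]
finger_gap: 0.004
```

```bash
python3 - <<'E'
from h import *
from rig import arm
s=status(arm)
E
```

```text
t 3.92 case mm [  2.1 151.6  47.7] Fcase [-0.9  7.4  4.7] gap 0.4 q [0.02 0.59 1.68 0.   0.87 0.06]
rotvec to square deg [ 0.1 -0.1  0. ]
```

Request:
{"api": "send_rows", "payload": {"deltas": [{"tx": -0.002, "ty": 0, "tz": 0, "rx": 0, "ry": 0, "rz": 0, "grip": 1}, {"tx": -0.004, "ty": 0, "tz": 0, "rx": 0, "ry": 0, "rz": 0, "grip": 1}, {"tx": -0.006, "ty": 0, "tz": 0, "rx": 0, "ry": 0, "rz": 0, "grip": 1}, {"tx": -0.007, "ty": 0, "tz": 0, "rx": 0, "ry": 0, "rz": 0, "grip": 1}, {"tx": -0.008, "ty": 0, "tz": 0, "rx": 0, "ry": 0, "rz": 0, "grip": 1}]}}

```text
t: 4.55
tool_pos: [0.5415, 0.0773, 0.0477]
orientation: [-0.0, 0.722, 0.692, 0.001]
contact_force: [-1.3, 7.3, 4.7]
finger_gap: 0.007
```

Request:
{"api": "send_rows", "payload": {"deltas": [{"tx": -0.001, "ty": 0, "tz": 0, "rx": 0, "ry": 0, "rz": 0, "grip": 1}, {"tx": -0.002, "ty": 0, "tz": 0, "rx": 0, "ry": 0, "rz": 0, "grip": 1}]}}

```text
t: 4.8
tool_pos: [0.5414, 0.0753, 0.0476]
orientation: [-0.0, 0.722, 0.692, 0.001]
contact_force: [-1.1, 7.1, 5.3]
finger_gap: 0.006
```

Request:
{"api": "send_rows", "payload": {"deltas": [{"tx": -0.001, "ty": 0, "tz": 0, "rx": 0, "ry": 0, "rz": 0, "grip": 1}]}}

```text
t: 4.92
tool_pos: [0.5413, 0.0743, 0.0477]
orientation: [-0.0, 0.722, 0.692, 0.001]
contact_force: [-0.8, 7.5, 5.7]
finger_gap: 0.002
```

Request:
{"api": "send_rows", "payload": {"deltas": [{"tx": -0.001, "ty": 0, "tz": 0, "rx": 0, "ry": 0, "rz": 0, "grip": 1}]}}

```text
t: 5.05
tool_pos: [0.5412, 0.0733, 0.0477]
orientation: [-0.0, 0.722, 0.692, 0.001]
contact_force: [-1.4, 7.5, 6.2]
finger_gap: 0.005
```

Request:
{"api": "send_rows", "payload": {"deltas": [{"tx": -0.0007, "ty": 0, "tz": 0, "rx": 0, "ry": 0, "rz": 0, "grip": 1}]}}

```text
t: 5.18
tool_pos: [0.5412, 0.0726, 0.0477]
orientation: [-0.0, 0.722, 0.692, 0.001]
contact_force: [-0.2, 8.5, 5.4]
finger_gap: 0.004
```

Request:
{"api": "send_rows", "payload": {"deltas": [{"tx": -0.0007, "ty": 0, "tz": 0, "rx": 0, "ry": 0, "rz": 0, "grip": 1}]}}

```text
t: 5.3
tool_pos: [0.5412, 0.0719, 0.0477]
orientation: [-0.0, 0.722, 0.692, 0.001]
contact_force: [-1.4, 7.6, 5.1]
finger_gap: 0.009
```

Request:
{"api": "send_rows", "payload": {"deltas": [{"tx": -0.0006, "ty": 0, "tz": 0, "rx": 0, "ry": 0, "rz": 0, "grip": 1}, {"tx": -0.0011, "ty": 0, "tz": 0, "rx": 0, "ry": 0, "rz": 0, "grip": 1}]}}

```text
t: 5.55
tool_pos: [0.5412, 0.0715, 0.0477]
orientation: [-0.0, 0.722, 0.692, 0.002]
contact_force: [-0.4, 12.6, 5.5]
finger_gap: 0.004
```

Seal felt (force rose from 7.5 to 12.6 N). Backing off, then looking at the latch from above.

```bash
python3 - <<'E'
from h import *
from rig import arm
s=status(arm)
E
```

```text
t 5.55 case mm [  2.  137.6  47.7] Fcase [-0.9 12.6  5.5] gap 0.4 q [-0.01  0.58  1.69  0.    0.87  0.03]
rotvec to square deg [ 0.1 -0.2 -0. ]
```

Request:
{"api": "send_rows", "payload": {"deltas": [{"tx": 0.012, "ty": 0, "tz": 0, "rx": 0, "ry": 0, "rz": 0, "grip": 0}, {"tx": 0.02, "ty": 0, "tz": -0.04, "rx": 0, "ry": 0, "rz": 0, "grip": 0}, {"tx": 0.02, "ty": 0, "tz": -0.09, "rx": 0, "ry": 0, "rz": 0, "grip": 0}, {"tx": 0.02, "ty": 0, "tz": -0.14, "rx": 0, "ry": 0, "rz": 0, "grip": 0}, {"tx": 0.0, "ty": 0, "tz": -0.19, "rx": 0, "ry": 0, "rz": 0, "grip": 0}, {"tx": -0.04, "ty": 0, "tz": -0.21, "rx": 0, "ry": 0, "rz": 0, "grip": 0}, {"tx": -0.08, "ty": 0, "tz": -0.21, "rx": 0, "ry": 0, "rz": 0, "grip": 0}, {"tx": -0.1, "ty": 0, "tz": -0.21, "rx": 0, "ry": 0, "rz": 0, "grip": 0}]}}

```text
t: 6.55
tool_pos: [0.5364, -0.0319, 0.2568]
orientation: [0.0, 0.722, 0.692, -0.0]
contact_force: [-0.1, 0.3, 0.5]
finger_gap: 0.502
```

Request:
{"api": "send_rows", "payload": {"deltas": [{"tx": -0.02, "ty": 0, "tz": 0, "rx": 0, "ry": 0, "rz": 0, "grip": 0}, {"tx": -0.02, "ty": 0, "tz": 0, "rx": 0, "ry": 0, "rz": 0, "grip": 0}]}}

```text
t: 6.8
tool_pos: [0.5357, -0.0512, 0.2562]
orientation: [-0.0, 0.722, 0.692, -0.0]
contact_force: [-0.0, -0.9, 0.8]
finger_gap: 0.501
```

```bash
python3 - <<'E'
from h import *
from rig import arm
import pickle
s=status(arm)
f=arm.grab_frame("wrist");g=arm.grab_frame("scene")
pickle.dump((s,f,g),open("v2.pkl","wb"))
W=cv2.resize(f["color"][100:384,130:400],None,fx=1.8,fy=1.8,interpolation=cv2.INTER_CUBIC)  # 486x511
S=cv2.resize(g["color"][190:250,205:280],None,fx=4,fy=4,interpolation=cv2.INTER_CUBIC)
im=np.zeros((520,800,3),np.uint8);im[:W.shape[0],:W.shape[1]]=W;im[:S.shape[0],495:495+S.shape[1]]=S
print(W.shape,S.shape)
cv2.imwrite("pics/v2.png",im[...,::-1])
E
```

```text
t 6.8 case mm [  1.7  14.8 256.2] Fcase [-0.  -0.9  0.8] gap 46.0 q [-0.24  0.35  1.44 -0.    1.36 -0.19]
rotvec to square deg [-0.  -0.  -0.1]
(511, 486, 3) (240, 300, 3)
```

View pics/v2.png

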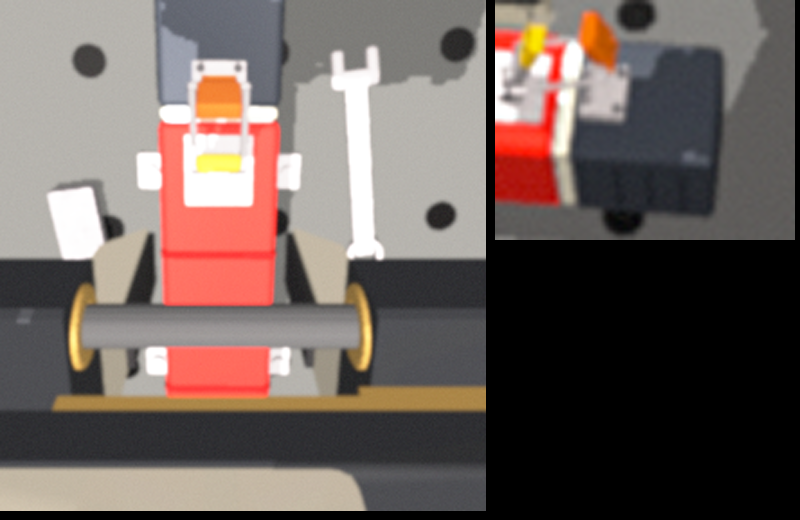

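```bash
python3 - <<'E'
from h import *
import pickle
s,f,g=pickle.load(open("v2.pkl","rb"));e,Rm=wcam(f,s)
w=lambda a,b:[(a+.5)/1.8-.5+130,(b+.5)/1.8-.5+100]
sc=lambda a,b:[(a+.5)/4-.5+205,(b+.5)/4-.5+190]
W=np.array([w(160,122),w(280,122),w(219,162),w(219,99)]);S=np.array([sc(40,45),sc(105,40)])
def res(p):
    q=np.r_[p[:2],P[2]];tip,_,tab,_=latch(p[2],p[3]);L=world(q,[tip,tab])
    return np.r_[(proj(f,np.r_[world(q,[(-42,30,84),(42,30,84)]),L],e,Rm)-W).ravel(),(proj(g,L)-S).ravel(),(p[:2]-P[:2])/.002]
r=least_squares(res,[*P[:2],-.3,.4],x_scale=[.01,.01,.2,.2]);print(r.x,r.fun.round(1))
for n,c in zip(("tip","bar","tab","hinge"),latch(*r.x[2:])):print(n,c.round(1))
# predict wire/keeper/cap rear with final
q=np.r_[r.x[:2],P[2]]
for c in [(0,39,84),(0,43,91),(0,120+9,84)]:
    u=proj(f,world(q,c),e,Rm)[0];print(c,((u-[130,100]+.5)*1.8-.5).round(0))
E
```

```text
[ 0.53500904 -0.06807882 -0.35703631  0.37279418] [-1.1 -0.2  0.9 -0.2  0.3 -0.2  0.3 -0.5 -0.  -2.2 -1.1 -0.3  0.8 -1.1]
tip [  0.   21.7 152.1]
bar [  0.   61.5 132.1]
tab [  0.   57.2 154.1]
hinge [  0.    3.7 109.6]
(0, 39, 84) [220. 109.]
(0, 43, 91) [220. 104.]
(0, 129, 84) [220. -36.]
```

Request:
{"api": "send_rows", "payload": {"deltas": [{"tx": 0.03, "ty": 0, "tz": 0.02, "rx": 0, "ry": 0, "rz": 0, "grip": 0}, {"tx": 0.0414, "ty": 0, "tz": 0.05, "rx": 0, "ry": 0, "rz": 0, "grip": 0}, {"tx": 0.0414, "ty": 0, "tz": 0.09, "rx": 0, "ry": 0, "rz": 0, "grip": 0}, {"tx": 0.0414, "ty": 0, "tz": 0.107, "rx": 0, "ry": 0, "rz": 0, "grip": 0}, {"tx": 0.0414, "ty": 0, "tz": 0.115, "rx": 0, "ry": 0, "rz": 0, "grip": 0}, {"tx": 0.0414, "ty": 0, "tz": 0.115, "rx": 0, "ry": 0, "rz": 0, "grip": 0}]}}

```text
t: 7.65
tool_pos: [0.5375, -0.0087, 0.1417]
orientation: [-0.0, 0.721, 0.692, -0.0]
contact_force: [-0.4, -0.6, 0.1]
finger_gap: 0.502
```

```bash
sed -i 's/^P=.*/P=np.array([.535,-.067,-.0419])/' h.py; python3 - <<'E'
from h import *
from rig import arm
s=status(arm,(0,57.2,140))
f=arm.grab_frame("wrist");g=arm.grab_frame("scene")
W=f["color"][100:384,100:420]
S=cv2.resize(g["color"][170:250,205:285],None,fx=4,fy=4,interpolation=cv2.INTER_CUBIC)
im=np.zeros((320,650,3),np.uint8);im[:284,:320]=W;im[:,325:645]=S
cv2.imwrite("pics/v3.png",im[...,::-1])
E
```

```text
t 7.65 case mm [1.000e-01 5.840e+01 1.417e+02] Fcase [-0.4 -0.6  0.1] gap 46.2 q [-0.16  0.45  1.61  0.    1.08 -0.12]
rotvec to square deg [-0.  -0.   0.1]
delta tool [-0.0012 -0.0001  0.0017]
```

View pics/v3.png

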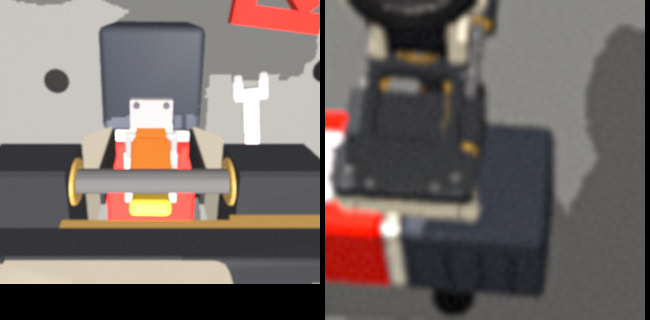

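The tab (orange, around (150,145)) is centred between the open fingers. Closing.

Request:
{"api": "send_rows", "payload": {"deltas": [{"tx": 0, "ty": 0, "tz": 0, "rx": 0, "ry": 0, "rz": 0, "grip": 1}, {"tx": 0, "ty": 0, "tz": 0, "rx": 0, "ry": 0, "rz": 0, "grip": 1}, {"tx": 0, "ty": 0, "tz": 0, "rx": 0, "ry": 0, "rz": 0, "grip": 1}, {"tx": 0, "ty": 0, "tz": 0, "rx": 0, "ry": 0, "rz": 0, "grip": 1}, {"tx": 0, "ty": 0, "tz": 0, "rx": 0, "ry": 0, "rz": 0, "grip": 1}]}}

```text
t: 8.38
tool_pos: [0.537, -0.009, 0.1418]
orientation: [-0.0, 0.722, 0.692, -0.0]
contact_force: [-4.2, 2.4, 3.8]
finger_gap: 0.257
```

Request:
{"api": "send_rows", "payload": {"deltas": [{"tx": 0.0035, "ty": 0, "tz": 0.005, "rx": 0, "ry": 0, "rz": 0, "grip": 1}, {"tx": 0.0067, "ty": 0, "tz": 0.0097, "rx": 0, "ry": 0, "rz": 0, "grip": 1}, {"tx": 0.0097, "ty": 0, "tz": 0.016, "rx": 0, "ry": 0, "rz": 0, "grip": 1}, {"tx": 0.0124, "ty": 0, "tz": 0.0224, "rx": 0, "ry": 0, "rz": 0, "grip": 1}, {"tx": 0.0124, "ty": 0, "tz": 0.0224, "rx": 0, "ry": 0, "rz": 0, "grip": 1}]}}

```text
t: 9.0
tool_pos: [0.5375, 0.0037, 0.119]
orientation: [-0.001, 0.722, 0.692, -0.0]
contact_force: [-4.7, 4.1, 4.2]
finger_gap: 0.259
```

```bash
python3 - <<'E'
from h import *
from rig import arm
status(arm)
E
```

```text
t 9.0 case mm [ -0.4  70.7 119. ] Fcase [-4.8  3.9  4.2] gap 23.8 q [-0.14  0.47  1.64  0.    1.03 -0.09]
rotvec to square deg [-0.1 -0.   0. ]
```

Request:
{"api": "send_rows", "payload": {"deltas": [{"tx": 0.0013, "ty": 0, "tz": 0.005, "rx": 0, "ry": 0, "rz": 0, "grip": 1}, {"tx": 0.0025, "ty": 0, "tz": 0.01, "rx": 0, "ry": 0, "rz": 0, "grip": 1}, {"tx": 0.003, "ty": 0, "tz": 0.014, "rx": 0, "ry": 0, "rz": 0, "grip": 1}, {"tx": 0.003, "ty": 0, "tz": 0.014, "rx": 0, "ry": 0, "rz": 0, "grip": 1}]}}

```text
t: 9.5
tool_pos: [0.5377, 0.0065, 0.1051]
orientation: [-0.001, 0.722, 0.692, -0.0]
contact_force: [-2.8, 3.5, 2.9]
finger_gap: 0.258
```

Request:
{"api": "send_rows", "payload": {"deltas": [{"tx": 0.0003, "ty": 0, "tz": 0.001, "rx": 0, "ry": 0, "rz": 0, "grip": 1}, {"tx": 0.0003, "ty": 0, "tz": 0.001, "rx": 0, "ry": 0, "rz": 0, "grip": 1}]}}

```text
t: 9.75
tool_pos: [0.5377, 0.0066, 0.1044]
orientation: [-0.0, 0.722, 0.692, -0.0]
contact_force: [-3.8, 3.7, 4.1]
finger_gap: 0.257
```

Request:
{"api": "send_rows", "payload": {"deltas": [{"tx": 0.0003, "ty": 0, "tz": 0.001, "rx": 0, "ry": 0, "rz": 0, "grip": 1}, {"tx": 0.0003, "ty": 0, "tz": 0.001, "rx": 0, "ry": 0, "rz": 0, "grip": 1}]}}

```text
t: 10.0
tool_pos: [0.5377, 0.0069, 0.1033]
orientation: [-0.0, 0.722, 0.692, -0.0]
contact_force: [-4.2, 2.4, 4.6]
finger_gap: 0.259
```

Request:
{"api": "send_rows", "payload": {"deltas": [{"tx": 0.0002, "ty": 0, "tz": 0.001, "rx": 0, "ry": 0, "rz": 0, "grip": 1}, {"tx": 0.0002, "ty": 0, "tz": 0.001, "rx": 0, "ry": 0, "rz": 0, "grip": 1}]}}

```text
t: 10.25
tool_pos: [0.5377, 0.0071, 0.1024]
orientation: [-0.0, 0.722, 0.692, -0.0]
contact_force: [-4.8, 2.7, 3.8]
finger_gap: 0.258
```

Request:
{"api": "send_rows", "payload": {"deltas": [{"tx": 0.0001, "ty": 0, "tz": 0.001, "rx": 0, "ry": 0, "rz": 0, "grip": 1}, {"tx": 0.0001, "ty": 0, "tz": 0.001, "rx": 0, "ry": 0, "rz": 0, "grip": 1}]}}

```text
t: 10.5
tool_pos: [0.5377, 0.0072, 0.1013]
orientation: [-0.0, 0.722, 0.692, -0.0]
contact_force: [-4.2, 2.1, 4.4]
finger_gap: 0.256
```

```bash
python3 - <<'E'
from h import *
from rig import arm
status(arm)
f=arm.grab_frame("wrist");g=arm.grab_frame("scene")
W=cv2.resize(f["color"][140:340,170:340],None,fx=2,fy=2,interpolation=cv2.INTER_CUBIC)
S=cv2.resize(g["color"][180:250,205:285],None,fx=4,fy=4,interpolation=cv2.INTER_CUBIC)
im=np.zeros((400,665,3),np.uint8);im[:,:340]=W;im[:280,345:665]=S
cv2.imwrite("pics/v4.png",im[...,::-1])
E
```

```text
t 10.5 case mm [ -0.4  74.2 101.3] Fcase [-4.3  1.9  4.4] gap 23.6 q [-0.13  0.5   1.66 -0.    0.99 -0.09]
rotvec to square deg [-0.1 -0.   0. ]
```

View pics/v4.png

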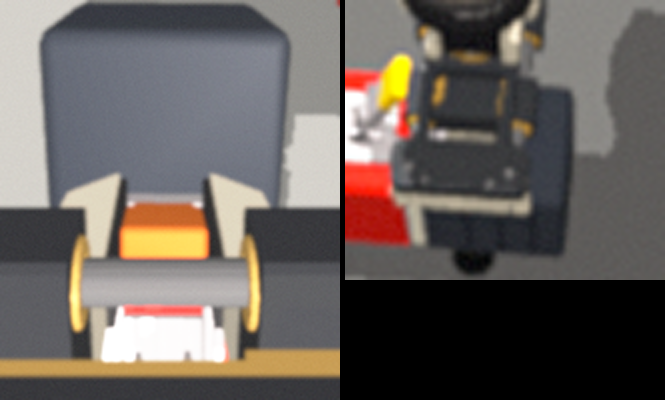

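Request:
{"api": "send_rows", "payload": {"deltas": [{"tx": 0.0, "ty": 0, "tz": 0.001, "rx": 0, "ry": 0, "rz": 0, "grip": 1}, {"tx": 0.0, "ty": 0, "tz": 0.001, "rx": 0, "ry": 0, "rz": 0, "grip": 1}]}}

```text
t: 10.85
tool_pos: [0.5377, 0.0072, 0.1004]
orientation: [-0.0, 0.722, 0.692, -0.0]
contact_force: [-4.1, 2.6, 4.2]
finger_gap: 0.261
```

Request:
{"api": "send_rows", "payload": {"deltas": [{"tx": 0.0, "ty": 0, "tz": 0.001, "rx": 0, "ry": 0, "rz": 0, "grip": 1}, {"tx": 0.0, "ty": 0, "tz": 0.001, "rx": 0, "ry": 0, "rz": 0, "grip": 1}]}}

```text
t: 11.1
tool_pos: [0.5377, 0.0073, 0.0994]
orientation: [-0.0, 0.722, 0.692, -0.0]
contact_force: [-3.6, 2.9, 4.8]
finger_gap: 0.259
```

Request:
{"api": "send_rows", "payload": {"deltas": [{"tx": 0.0015, "ty": 0, "tz": 0.0, "rx": 0, "ry": 0, "rz": 0, "grip": 1}, {"tx": 0.003, "ty": 0, "tz": 0.0005, "rx": 0, "ry": 0, "rz": 0, "grip": 1}, {"tx": 0.003, "ty": 0, "tz": 0.001, "rx": 0, "ry": 0, "rz": 0, "grip": 1}]}}

```text
t: 11.48
tool_pos: [0.5378, 0.0095, 0.0983]
orientation: [-0.0, 0.722, 0.692, -0.001]
contact_force: [-5.8, -1.5, 6.3]
finger_gap: 0.26
```

Request:
{"api": "send_rows", "payload": {"deltas": [{"tx": 0.0, "ty": 0, "tz": 0.0007, "rx": 0, "ry": 0, "rz": 0, "grip": 1}, {"tx": 0.0, "ty": 0, "tz": 0.0007, "rx": 0, "ry": 0, "rz": 0, "grip": 1}]}}

```text
t: 11.72
tool_pos: [0.5379, 0.0096, 0.0983]
orientation: [0.0, 0.722, 0.692, -0.001]
contact_force: [-7.1, -0.9, 9.5]
finger_gap: 0.258
```

Request:
{"api": "send_rows", "payload": {"deltas": [{"tx": 0.0, "ty": 0, "tz": -0.0008, "rx": 0, "ry": 0, "rz": 0, "grip": 1}, {"tx": -0.002, "ty": 0, "tz": -0.0008, "rx": 0, "ry": 0, "rz": 0, "grip": 1}, {"tx": -0.004, "ty": 0, "tz": -0.0008, "rx": 0, "ry": 0, "rz": 0, "grip": 1}, {"tx": -0.005, "ty": 0, "tz": -0.0008, "rx": 0, "ry": 0, "rz": 0, "grip": 1}, {"tx": -0.005, "ty": 0, "tz": -0.0008, "rx": 0, "ry": 0, "rz": 0, "grip": 1}]}}

```text
t: 12.35
tool_pos: [0.5377, 0.0061, 0.0985]
orientation: [-0.001, 0.722, 0.692, 0.0]
contact_force: [-5.4, 6.5, 5.2]
finger_gap: 0.257
```

Request:
{"api": "send_rows", "payload": {"deltas": [{"tx": -0.001, "ty": 0, "tz": 0, "rx": 0, "ry": 0, "rz": 0, "grip": 1}, {"tx": -0.001, "ty": 0, "tz": 0, "rx": 0, "ry": 0, "rz": 0, "grip": 1}]}}

```text
t: 12.6
tool_pos: [0.5376, 0.005, 0.0984]
orientation: [-0.001, 0.722, 0.692, 0.0]
contact_force: [-4.0, 5.6, 3.7]
finger_gap: 0.256
```

```bash
python3 - <<'E'
from h import *
from rig import arm
status(arm)
E
```

```text
t 12.6 case mm [-0.4 72.1 98.4] Fcase [-4.3  5.4  3.7] gap 23.6 q [-0.13  0.5   1.66  0.    0.98 -0.09]
rotvec to square deg [-0.  -0.1  0. ]
```

Request:
{"api": "send_rows", "payload": {"deltas": [{"tx": -0.001, "ty": 0, "tz": 0, "rx": 0, "ry": 0, "rz": 0, "grip": 1}, {"tx": -0.001, "ty": 0, "tz": 0, "rx": 0, "ry": 0, "rz": 0, "grip": 1}]}}

```text
t: 12.85
tool_pos: [0.5376, 0.0039, 0.0985]
orientation: [-0.001, 0.722, 0.692, 0.0]
contact_force: [-5.3, 4.4, 4.9]
finger_gap: 0.26
```

Request:
{"api": "send_rows", "payload": {"deltas": [{"tx": -0.001, "ty": 0, "tz": 0, "rx": 0, "ry": 0, "rz": 0, "grip": 1}, {"tx": -0.001, "ty": 0, "tz": 0, "rx": 0, "ry": 0, "rz": 0, "grip": 1}]}}

```text
t: 13.1
tool_pos: [0.5376, 0.0028, 0.0985]
orientation: [-0.001, 0.722, 0.692, 0.0]
contact_force: [-4.5, 3.6, 5.7]
finger_gap: 0.26
```

Request:
{"api": "send_rows", "payload": {"deltas": [{"tx": -0.001, "ty": 0, "tz": 0, "rx": 0, "ry": 0, "rz": 0, "grip": 1}, {"tx": -0.001, "ty": 0, "tz": 0, "rx": 0, "ry": 0, "rz": 0, "grip": 1}]}}

```text
t: 13.35
tool_pos: [0.5375, 0.0017, 0.0984]
orientation: [-0.001, 0.722, 0.692, -0.0]
contact_force: [-4.5, 3.6, 5.2]
finger_gap: 0.257
```

Request:
{"api": "send_rows", "payload": {"deltas": [{"tx": -0.001, "ty": 0, "tz": 0, "rx": 0, "ry": 0, "rz": 0, "grip": 1}, {"tx": -0.001, "ty": 0, "tz": 0, "rx": 0, "ry": 0, "rz": 0, "grip": 1}]}}

```text
t: 13.6
tool_pos: [0.5374, 0.0006, 0.0984]
orientation: [-0.001, 0.722, 0.692, -0.0]
contact_force: [-5.3, 3.4, 4.5]
finger_gap: 0.255
```

Request:
{"api": "send_rows", "payload": {"deltas": [{"tx": -0.001, "ty": 0, "tz": 0, "rx": 0, "ry": 0, "rz": 0, "grip": 1}, {"tx": -0.001, "ty": 0, "tz": 0, "rx": 0, "ry": 0, "rz": 0, "grip": 1}]}}

```text
t: 13.85
tool_pos: [0.5373, -0.0005, 0.0983]
orientation: [-0.001, 0.722, 0.692, -0.0]
contact_force: [-5.1, 2.9, 4.3]
finger_gap: 0.259
```

Request:
{"api": "send_rows", "payload": {"deltas": [{"tx": -0.001, "ty": 0, "tz": 0, "rx": 0, "ry": 0, "rz": 0, "grip": 1}, {"tx": -0.001, "ty": 0, "tz": 0, "rx": 0, "ry": 0, "rz": 0, "grip": 1}]}}

```text
t: 14.1
tool_pos: [0.5373, -0.0015, 0.0983]
orientation: [-0.001, 0.722, 0.692, -0.0]
contact_force: [-5.0, 2.4, 3.1]
finger_gap: 0.255
```

Request:
{"api": "send_rows", "payload": {"deltas": [{"tx": -0.001, "ty": 0, "tz": 0, "rx": 0, "ry": 0, "rz": 0, "grip": 1}, {"tx": -0.001, "ty": 0, "tz": 0, "rx": 0, "ry": 0, "rz": 0, "grip": 1}]}}

```text
t: 14.35
tool_pos: [0.5372, -0.0025, 0.0982]
orientation: [-0.001, 0.722, 0.692, -0.0]
contact_force: [-5.8, 2.3, 3.8]
finger_gap: 0.263
```

Request:
{"api": "send_rows", "payload": {"deltas": [{"tx": -0.001, "ty": 0, "tz": 0, "rx": 0, "ry": 0, "rz": 0, "grip": 1}, {"tx": -0.001, "ty": 0, "tz": 0, "rx": 0, "ry": 0, "rz": 0, "grip": 1}]}}

```text
t: 14.6
tool_pos: [0.5372, -0.0033, 0.0982]
orientation: [-0.001, 0.722, 0.692, -0.0]
contact_force: [-5.0, 3.2, 2.9]
finger_gap: 0.258
```

```bash
python3 - <<'E'
from h import *
from rig import arm
status(arm)
f=arm.grab_frame("wrist");g=arm.grab_frame("scene")
W=cv2.resize(f["color"][140:340,170:340],None,fx=2,fy=2,interpolation=cv2.INTER_CUBIC)
S=cv2.resize(g["color"][180:250,205:285],None,fx=4,fy=4,interpolation=cv2.INTER_CUBIC)
im=np.zeros((400,665,3),np.uint8);im[:,:340]=W;im[:280,345:665]=S
cv2.imwrite("pics/v5.png",im[...,::-1])
E
```

```text
t 14.6 case mm [-0.5 63.7 98.2] Fcase [-5.1  3.   2.9] gap 23.7 q [-0.15  0.5   1.66  0.    0.98 -0.11]
rotvec to square deg [-0.1 -0.1  0. ]
```

View pics/v5.png

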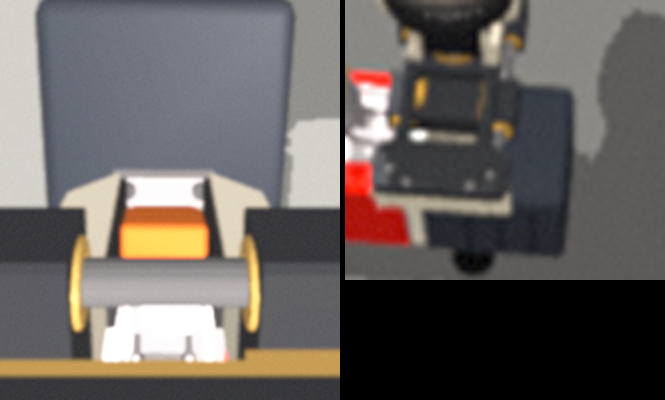

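Request:
{"api": "send_rows", "payload": {"deltas": [{"tx": -0.0008, "ty": 0, "tz": 0, "rx": 0, "ry": 0, "rz": 0, "grip": 1}, {"tx": -0.0008, "ty": 0, "tz": 0, "rx": 0, "ry": 0, "rz": 0, "grip": 1}]}}

```text
t: 14.95
tool_pos: [0.5372, -0.0039, 0.0982]
orientation: [-0.001, 0.722, 0.692, 0.0]
contact_force: [-4.7, 4.3, 3.1]
finger_gap: 0.257
```

Request:
{"api": "send_rows", "payload": {"deltas": [{"tx": -0.0008, "ty": 0, "tz": 0, "rx": 0, "ry": 0, "rz": 0, "grip": 1}, {"tx": -0.0008, "ty": 0, "tz": 0, "rx": 0, "ry": 0, "rz": 0, "grip": 1}]}}

```text
t: 15.2
tool_pos: [0.5371, -0.0045, 0.0982]
orientation: [-0.001, 0.722, 0.692, 0.0]
contact_force: [-5.1, 5.9, 3.8]
finger_gap: 0.257
```

```bash
python3 - <<'E'
from h import *
from rig import arm
s=status(arm)
# kinematic inversion: c=grasp centre, pivot in loop axes (7.5,27.7)
c0,sn=np.cos(P[2]),np.sin(P[2]);d=s["tool_pos"]-[P[0],P[1],0]
c=np.array([(-sn*d[0]+c0*d[1])*1000,s["tool_pos"][2]*1000+19])
for ph in np.arange(-.5,.21,.05):
    u=np.array([np.cos(ph),np.sin(ph)]);v=np.array([-u[1],u[0]]);b=c-7.5*u-27.7*v;h=b-62*u-[0,94]
    print(round(ph,2),"bar",b.round(1),"r",np.hypot(*h).round(1),"lever",(np.arctan2(-h[0],h[1])-.122).round(2))
E
```

```text
t 15.2 case mm [-0.5 62.6 98.2] Fcase [-5.3  5.7  3.8] gap 23.6 q [-0.15  0.5   1.66  0.    0.98 -0.11]
rotvec to square deg [-0.1 -0.1 -0. ]
-0.5 bar [42.7 96.5] r 34.3 lever 0.23
-0.45 bar [43.8 95.5] r 31.0 lever 0.28
-0.4 bar [44.9 94.6] r 27.6 lever 0.34
-0.35 bar [46.  93.8] r 24.3 lever 0.4
-0.3 bar [47.2 93. ] r 21.1 lever 0.48
-0.25 bar [48.5 92.2] r 17.9 lever 0.59
-0.2 bar [49.7 91.6] r 14.8 lever 0.72
-0.15 bar [51. 91.] r 12.0 lever 0.9
-0.1 bar [52.3 90.4] r 9.7 lever 1.18
-0.05 bar [53.7 89.9] r 8.3 lever 1.57
-0.0 bar [55.1 89.5] r 8.2 lever 2.02
0.05 bar [56.5 89.2] r 9.6 lever 2.42
0.1 bar [57.9 88.9] r 11.9 lever 2.69
0.15 bar [59.3 88.7] r 14.7 lever 2.88
0.2 bar [60.7 88.6] r 17.7 lever 3.02
```

Request:
{"api": "send_rows", "payload": {"deltas": [{"tx": -0.001, "ty": 0, "tz": 0, "rx": 0, "ry": 0, "rz": 0, "grip": 1}, {"tx": -0.001, "ty": 0, "tz": 0, "rx": 0, "ry": 0, "rz": 0, "grip": 1}]}}

```text
t: 15.45
tool_pos: [0.5371, -0.0052, 0.0983]
orientation: [-0.001, 0.722, 0.692, 0.0]
contact_force: [-4.5, 6.3, 3.6]
finger_gap: 0.26
```

Request:
{"api": "send_rows", "payload": {"deltas": [{"tx": -0.001, "ty": 0, "tz": 0, "rx": 0, "ry": 0, "rz": 0, "grip": 1}, {"tx": -0.001, "ty": 0, "tz": 0, "rx": 0, "ry": 0, "rz": 0, "grip": 1}]}}

```text
t: 15.7
tool_pos: [0.5371, -0.0058, 0.0982]
orientation: [-0.001, 0.722, 0.692, 0.001]
contact_force: [-4.2, 7.5, 3.8]
finger_gap: 0.257
```

Request:
{"api": "send_rows", "payload": {"deltas": [{"tx": -0.001, "ty": 0, "tz": 0, "rx": 0, "ry": 0, "rz": 0, "grip": 1}, {"tx": -0.001, "ty": 0, "tz": 0, "rx": 0, "ry": 0, "rz": 0, "grip": 1}]}}

```text
t: 15.95
tool_pos: [0.537, -0.0062, 0.0983]
orientation: [-0.002, 0.722, 0.692, 0.001]
contact_force: [-4.1, 10.7, 3.8]
finger_gap: 0.257
```

Request:
{"api": "send_rows", "payload": {"deltas": [{"tx": -0.001, "ty": 0, "tz": 0, "rx": 0, "ry": 0, "rz": 0, "grip": 1}, {"tx": -0.001, "ty": 0, "tz": 0, "rx": 0, "ry": 0, "rz": 0, "grip": 1}]}}

```text
t: 16.2
tool_pos: [0.537, -0.0064, 0.0983]
orientation: [-0.002, 0.722, 0.692, 0.001]
contact_force: [-3.1, 13.6, 4.9]
finger_gap: 0.261
```

```bash
python3 - <<'E'
from h import *
from rig import arm
s=status(arm);print(s["ft_torque"])
E
```

```text
t 16.2 case mm [-0.5 60.7 98.3] Fcase [-3.6 13.4  4.9] gap 24.0 q [-0.16  0.5   1.66  0.01  0.98 -0.12]
rotvec to square deg [-0.1 -0.3 -0. ]
[ 2.54166681  0.55353711 -0.05172913]
```

Request:
{"api": "send_rows", "payload": {"deltas": [{"tx": 0.0012, "ty": 0, "tz": 0, "rx": 0, "ry": 0, "rz": 0, "grip": 1}, {"tx": 0.0012, "ty": 0, "tz": 0, "rx": 0, "ry": 0, "rz": 0, "grip": 1}]}}

```text
t: 16.45
tool_pos: [0.537, -0.0063, 0.0983]
orientation: [-0.002, 0.722, 0.692, 0.001]
contact_force: [-4.5, 10.1, 3.8]
finger_gap: 0.26
```

Request:
{"api": "send_rows", "payload": {"deltas": [{"tx": 0.0, "ty": 0, "tz": 0, "rx": 0, "ry": 0, "rz": 0, "grip": 0.1}, {"tx": 0.0, "ty": 0, "tz": 0, "rx": 0, "ry": 0, "rz": 0, "grip": 0.1}, {"tx": 0.0, "ty": 0, "tz": 0, "rx": 0, "ry": 0, "rz": 0, "grip": 0.1}, {"tx": 0.0, "ty": 0, "tz": -0.03, "rx": 0, "ry": 0, "rz": 0, "grip": 0.1}, {"tx": 0.0, "ty": 0, "tz": -0.08, "rx": 0, "ry": 0, "rz": 0, "grip": 0.1}, {"tx": -0.02, "ty": 0, "tz": -0.13, "rx": 0, "ry": 0, "rz": 0, "grip": 0.1}, {"tx": -0.06, "ty": 0, "tz": -0.155, "rx": 0, "ry": 0, "rz": 0, "grip": 0.1}, {"tx": -0.06, "ty": 0, "tz": -0.155, "rx": 0, "ry": 0, "rz": 0, "grip": 0.1}]}}

```text
t: 17.45
tool_pos: [0.5361, -0.0708, 0.2557]
orientation: [0.003, 0.723, 0.691, 0.001]
contact_force: [1.2, 0.6, -0.3]
finger_gap: 0.446
```

```bash
python3 - <<'E'
from h import *
from rig import arm
import pickle
s=status(arm)
f=arm.grab_frame("wrist");g=arm.grab_frame("scene")
pickle.dump((s,f,g),open("v6.pkl","wb"))
W=cv2.resize(f["color"][60:300,160:340],None,fx=2.5,fy=2.5,interpolation=cv2.INTER_CUBIC)
S=cv2.resize(g["color"][180:250,205:285],None,fx=4,fy=4,interpolation=cv2.INTER_CUBIC)
im=np.zeros((600,780,3),np.uint8);im[:,:450]=W;im[:280,455:775]=S
cv2.imwrite("pics/v6.png",im[...,::-1])
E
```

```text
t 17.45 case mm [  1.2  -3.8 255.7] Fcase [ 1.2  0.6 -0.3] gap 41.1 q [-0.27  0.35  1.44 -0.    1.35 -0.23]
rotvec to square deg [ 0.3  0.1 -0.2]
```

View pics/v6.png

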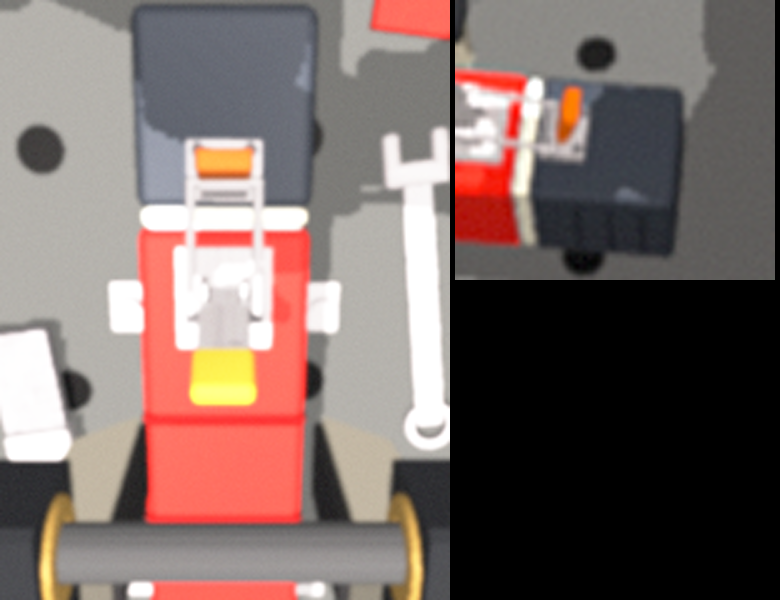

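```bash
python3 - <<'E'
from h import *
import pickle
s,f,g=pickle.load(open("v6.pkl","rb"));e,Rm=wcam(f,s)
w=lambda a,b:np.array([(a+.5)/2.5-.5+160,(b+.5)/2.5-.5+60])
for n,c in (("shoulder",(0,30,84)),("caprear",(0,39,84)),("capend",(0,129,84))):
    print(n,((proj(f,world(P,c),e,Rm)[0]-[160,60]+.5)*2.5-.5).round())
for l in np.arange(.5,1.3,.1):
    h=latch(l,0)[3];ph=np.arcsin((93.5-h[2])/62);tip,bar,tab,_=latch(l,ph)
    print(l.round(2),"phi",ph.round(2),"bar y",bar[1].round(1),"tip px",((proj(f,world(P,[tip,tab,bar]),e,Rm)-[160,60]+.5)*2.5-.5).round().tolist(),"tip",tip.round(1))
E
```

```text
shoulder [226. 226.]
caprear [225. 207.]
capend [224.  -1.]
0.5 phi -0.22 bar y 51.2 tip px [[226.0, 393.0], [225.0, 166.0], [225.0, 183.0]] tip [  0.  -29.7 148.4]
0.6 phi -0.2 bar y 50.2 tip px [[226.0, 402.0], [225.0, 169.0], [225.0, 185.0]] tip [  0.  -35.  145.2]
0.7 phi -0.18 bar y 49.2 tip px [[226.0, 409.0], [225.0, 173.0], [225.0, 187.0]] tip [  0.  -39.9 141.4]
0.8 phi -0.16 bar y 48.4 tip px [[226.0, 414.0], [225.0, 176.0], [225.0, 189.0]] tip [  0.  -44.5 137.2]
0.9 phi -0.14 bar y 47.7 tip px [[226.0, 419.0], [225.0, 178.0], [225.0, 191.0]] tip [  0.  -48.6 132.5]
1.0 phi -0.12 bar y 47.1 tip px [[226.0, 421.0], [225.0, 181.0], [225.0, 192.0]] tip [  0.  -52.2 127.5]
1.1 phi -0.1 bar y 46.7 tip px [[226.0, 423.0], [225.0, 183.0], [225.0, 193.0]] tip [  0.  -55.3 122.1]
1.2 phi -0.07 bar y 46.3 tip px [[226.0, 422.0], [225.0, 186.0], [225.0, 194.0]] tip [  0.  -57.8 116.5]
```

The bar lies behind the lip (bar at (225,187), lip edge visible in front) and the lever leans about 0.45 rad. Next I close the fingers and bring them down on the cap side of the lever.

Request:
{"api": "send_rows", "payload": {"deltas": [{"tx": 0.008, "ty": -0.001, "tz": 0.0, "rx": 0, "ry": 0, "rz": 0, "grip": 1}, {"tx": 0.008, "ty": -0.001, "tz": 0.0, "rx": 0, "ry": 0, "rz": 0, "grip": 1}, {"tx": 0.008, "ty": -0.001, "tz": 0.02, "rx": 0, "ry": 0, "rz": 0, "grip": 1}, {"tx": 0.008, "ty": -0.001, "tz": 0.05, "rx": 0, "ry": 0, "rz": 0, "grip": 1}, {"tx": 0.008, "ty": -0.001, "tz": 0.08, "rx": 0, "ry": 0, "rz": 0, "grip": 1}, {"tx": 0.008, "ty": -0.001, "tz": 0.107, "rx": 0, "ry": 0, "rz": 0, "grip": 1}, {"tx": 0.003, "ty": -0.001, "tz": 0.109, "rx": 0, "ry": 0, "rz": 0, "grip": 1}, {"tx": -0.001, "ty": -0.001, "tz": 0.109, "rx": 0, "ry": 0, "rz": 0, "grip": 1}]}}

```text
t: 18.55
tool_pos: [0.5344, -0.0694, 0.145]
orientation: [0.0, 0.722, 0.692, 0.0]
contact_force: [-0.0, -0.2, -0.0]
finger_gap: 0.005
```

```bash
python3 - <<'E'
from h import *
from rig import arm
s=status(arm)
E
```

```text
t 18.55 case mm [ -0.5  -2.4 145. ] Fcase [-0.  -0.2 -0. ] gap 0.5 q [-0.27  0.45  1.61 -0.    1.09 -0.23]
rotvec to square deg [0. 0. 0.]
```

Request:
{"api": "send_rows", "payload": {"deltas": [{"tx": -0.004, "ty": 0, "tz": 0, "rx": 0, "ry": 0, "rz": 0, "grip": 1}, {"tx": -0.007, "ty": 0, "tz": 0, "rx": 0, "ry": 0, "rz": 0, "grip": 1}, {"tx": -0.009, "ty": 0, "tz": 0, "rx": 0, "ry": 0, "rz": 0, "grip": 1}, {"tx": -0.011, "ty": 0, "tz": 0, "rx": 0, "ry": 0, "rz": 0, "grip": 1}]}}

```text
t: 19.05
tool_pos: [0.5337, -0.0796, 0.1446]
orientation: [-0.0, 0.722, 0.692, 0.001]
contact_force: [0.9, 4.9, -0.9]
finger_gap: 0.008
```

Request:
{"api": "send_rows", "payload": {"deltas": [{"tx": -0.001, "ty": 0, "tz": 0, "rx": 0, "ry": 0, "rz": 0, "grip": 1}, {"tx": -0.002, "ty": 0, "tz": 0.001, "rx": 0, "ry": 0, "rz": 0, "grip": 1}]}}

```text
t: 19.3
tool_pos: [0.5335, -0.0815, 0.1436]
orientation: [-0.0, 0.722, 0.692, 0.0]
contact_force: [0.7, 3.8, 2.1]
finger_gap: 0.007
```

Request:
{"api": "send_rows", "payload": {"deltas": [{"tx": -0.002, "ty": 0, "tz": 0.001, "rx": 0, "ry": 0, "rz": 0, "grip": 1}, {"tx": -0.004, "ty": 0, "tz": 0.002, "rx": 0, "ry": 0, "rz": 0, "grip": 1}, {"tx": -0.006, "ty": 0, "tz": 0.003, "rx": 0, "ry": 0, "rz": 0, "grip": 1}, {"tx": -0.008, "ty": 0, "tz": 0.004, "rx": 0, "ry": 0, "rz": 0, "grip": 1}]}}

```text
t: 19.8
tool_pos: [0.5332, -0.089, 0.1396]
orientation: [-0.001, 0.722, 0.692, 0.001]
contact_force: [1.3, 8.1, 1.4]
finger_gap: 0.005
```

Request:
{"api": "send_rows", "payload": {"deltas": [{"tx": -0.002, "ty": 0, "tz": 0.0013, "rx": 0, "ry": 0, "rz": 0, "grip": 1}, {"tx": -0.004, "ty": 0, "tz": 0.0026, "rx": 0, "ry": 0, "rz": 0, "grip": 1}, {"tx": -0.0057, "ty": 0, "tz": 0.0038, "rx": 0, "ry": 0, "rz": 0, "grip": 1}, {"tx": -0.0073, "ty": 0, "tz": 0.005, "rx": 0, "ry": 0, "rz": 0, "grip": 1}]}}

```text
t: 20.3
tool_pos: [0.5328, -0.0958, 0.1345]
orientation: [-0.001, 0.722, 0.692, 0.001]
contact_force: [2.0, 9.0, 0.9]
finger_gap: 0.006
```

Request:
{"api": "send_rows", "payload": {"deltas": [{"tx": -0.002, "ty": 0, "tz": 0.002, "rx": 0, "ry": 0, "rz": 0, "grip": 1}, {"tx": -0.004, "ty": 0, "tz": 0.004, "rx": 0, "ry": 0, "rz": 0, "grip": 1}, {"tx": -0.006, "ty": 0, "tz": 0.006, "rx": 0, "ry": 0, "rz": 0, "grip": 1}, {"tx": -0.0075, "ty": 0, "tz": 0.008, "rx": 0, "ry": 0, "rz": 0, "grip": 1}]}}

```text
t: 20.8
tool_pos: [0.5324, -0.1037, 0.1267]
orientation: [-0.001, 0.722, 0.692, 0.001]
contact_force: [-0.2, 8.2, 2.8]
finger_gap: 0.007
```

```bash
python3 - <<'E'
from h import *
from rig import arm
s=status(arm)
E
```

```text
t 20.8 case mm [ -1.  -36.7 126.7] Fcase [-0.5  8.2  2.8] gap 0.6 q [-0.33  0.47  1.62  0.    1.05 -0.29]
rotvec to square deg [-0.  -0.1  0. ]
```

Request:
{"api": "send_rows", "payload": {"deltas": [{"tx": -0.0015, "ty": 0, "tz": 0.0025, "rx": 0, "ry": 0, "rz": 0, "grip": 1}, {"tx": -0.0029, "ty": 0, "tz": 0.0053, "rx": 0, "ry": 0, "rz": 0, "grip": 1}, {"tx": -0.0042, "ty": 0, "tz": 0.008, "rx": 0, "ry": 0, "rz": 0, "grip": 1}]}}

```text
t: 21.18
tool_pos: [0.5322, -0.1084, 0.1188]
orientation: [-0.0, 0.722, 0.692, 0.0]
contact_force: [0.0, 5.3, 2.7]
finger_gap: 0.006
```

Request:
{"api": "send_rows", "payload": {"deltas": [{"tx": -0.001, "ty": 0, "tz": 0.0025, "rx": 0, "ry": 0, "rz": 0, "grip": 1}, {"tx": -0.002, "ty": 0, "tz": 0.005, "rx": 0, "ry": 0, "rz": 0, "grip": 1}]}}

```text
t: 21.42
tool_pos: [0.5322, -0.1111, 0.1136]
orientation: [0.0, 0.722, 0.692, 0.0]
contact_force: [-0.3, 3.7, 1.8]
finger_gap: 0.007
```

Request:
{"api": "send_rows", "payload": {"deltas": [{"tx": -0.0005, "ty": 0, "tz": 0.0025, "rx": 0, "ry": 0, "rz": 0, "grip": 1}, {"tx": -0.001, "ty": 0, "tz": 0.005, "rx": 0, "ry": 0, "rz": 0, "grip": 1}, {"tx": -0.0015, "ty": 0, "tz": 0.0075, "rx": 0, "ry": 0, "rz": 0, "grip": 1}, {"tx": -0.002, "ty": 0, "tz": 0.01, "rx": 0, "ry": 0, "rz": 0, "grip": 1}, {"tx": -0.002, "ty": 0, "tz": 0.012, "rx": 0, "ry": 0, "rz": 0, "grip": 1}]}}

```text
t: 22.05
tool_pos: [0.5321, -0.1134, 0.1011]
orientation: [0.0, 0.722, 0.692, -0.0]
contact_force: [-0.1, 0.4, 0.1]
finger_gap: 0.003
```

Request:
{"api": "send_rows", "payload": {"deltas": [{"tx": 0, "ty": 0, "tz": 0.001, "rx": 0, "ry": 0, "rz": 0, "grip": 1}, {"tx": 0, "ty": 0, "tz": 0.002, "rx": 0, "ry": 0, "rz": 0, "grip": 1}]}}

```text
t: 22.3
tool_pos: [0.5322, -0.1132, 0.0993]
orientation: [0.0, 0.722, 0.692, -0.0]
contact_force: [0.8, -0.3, -0.7]
finger_gap: 0.003
```

```bash
python3 - <<'E'
from h import *
from rig import arm
s=status(arm)
E
```

```text
t 22.3 case mm [ -0.9 -46.3  99.3] Fcase [ 0.8 -0.3 -0.7] gap 0.2 q [-0.35  0.51  1.64 -0.    0.99 -0.31]
rotvec to square deg [0. 0. 0.]
```

It appears to have snapped over (no force left). A gentle press to confirm it is at its stop.

Request:
{"api": "send_rows", "payload": {"deltas": [{"tx": 0, "ty": 0, "tz": 0.0008, "rx": 0, "ry": 0, "rz": 0, "grip": 1}, {"tx": 0, "ty": 0, "tz": 0.0016, "rx": 0, "ry": 0, "rz": 0, "grip": 1}]}}

```text
t: 22.55
tool_pos: [0.5322, -0.1132, 0.0982]
orientation: [0.0, 0.722, 0.692, 0.0]
contact_force: [-2.2, 0.6, 7.3]
finger_gap: 0.001
```

Request:
{"api": "send_rows", "payload": {"deltas": [{"tx": 0, "ty": 0, "tz": 0.0006, "rx": 0, "ry": 0, "rz": 0, "grip": 1}]}}

```text
t: 22.68
tool_pos: [0.5323, -0.1132, 0.0982]
orientation: [0.0, 0.722, 0.692, 0.0]
contact_force: [-3.4, 1.9, 11.3]
finger_gap: 0.006
```

Solid at z = 98 mm, which is the lever's flat stop. Lifting clear and checking.

Request:
{"api": "send_rows", "payload": {"deltas": [{"tx": 0, "ty": 0, "tz": -0.01, "rx": 0, "ry": 0, "rz": 0, "grip": 1}, {"tx": 0, "ty": 0, "tz": -0.05, "rx": 0, "ry": 0, "rz": 0, "grip": 1}, {"tx": 0, "ty": 0, "tz": -0.1, "rx": 0, "ry": 0, "rz": 0, "grip": 1}, {"tx": 0, "ty": 0, "tz": -0.15, "rx": 0, "ry": 0, "rz": 0, "grip": 1}, {"tx": 0, "ty": 0, "tz": -0.16, "rx": 0, "ry": 0, "rz": 0, "grip": 1}, {"tx": 0, "ty": 0, "tz": -0.16, "rx": 0, "ry": 0, "rz": 0, "grip": 1}]}}

```text
t: 23.42
tool_pos: [0.5321, -0.1132, 0.2575]
orientation: [0.0, 0.722, 0.692, 0.0]
contact_force: [-1.3, -0.1, -0.3]
finger_gap: 0.003
```

```bash
python3 - <<'E'
from h import *
from rig import arm
s=status(arm)
f=arm.grab_frame("wrist");e,Rm=wcam(f,s)
for n,c in (("shoulder",(0,30,84)),("caprear g5",(0,35,84)),("g9",(0,39,84)),("tip flat",(0,-62,99)),("bar g5",latch(1.571,np.arcsin((93.5-92.05)/62))[1])):
    print(n,((proj(f,world(P,c),e,Rm)[0]-[160,0]+.5)*2.5-.5).round())
W=cv2.resize(f["color"][0:240,160:340],None,fx=2.5,fy=2.5,interpolation=cv2.INTER_CUBIC)
cv2.imwrite("pics/v7.png",W[...,::-1])
E
```

```text
t 23.43 case mm [ -0.9 -46.3 257.5] Fcase [-1.2 -0.2 -0.3] gap 0.2 q [-0.35  0.35  1.42 -0.    1.37 -0.31]
rotvec to square deg [0.1 0.  0. ]
shoulder [232. 284.]
caprear g5 [232. 273.]
g9 [232. 264.]
tip flat [232. 484.]
bar g5 [232. 247.]
```

View pics/v7.png

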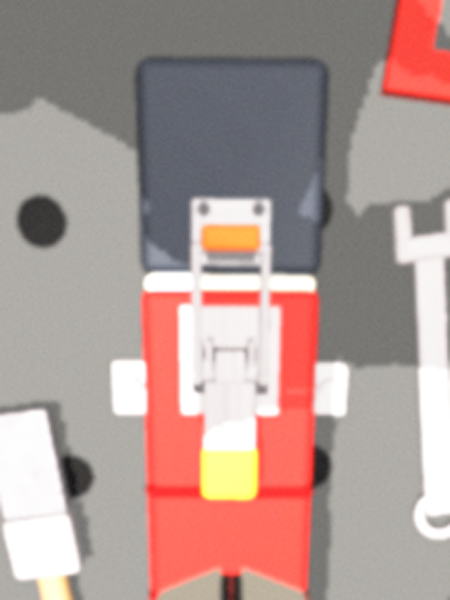

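```bash
python3 - <<'E'
from rig import arm
print(arm.close_job())
E
```

```text
the job is handed in; nothing more can be done
None
```

The case is closed and I handed the job in at about 23.5 s of the 64 s allowed. No verdict is reported, so what follows rests on my own checks.

- **Cap:** I pushed it in until I felt the seal. The force rose from about 7.5 N to 12.6 N, and the fingertips then stood where a gap of about 8–10 mm would put them.
- **Loop:** I held it by its tab and lowered the bar behind the lip until it touched the plate. I then drew it back until it stopped firmly, with at most 13.6 N at the wrist, and eased off before letting go.
- **Lever:** I pressed it over with at most about 9 N until the force dropped to zero as it snapped over. A light press of about 11 N then met a solid stop with the fingertips at z = 98 mm, the height of the flat lever.

**Last look, with the fingers clear and about 0.7 s after lifting off:** the lever lay flat, the loop was hooked behind the keeper, and the wrench was in its place. The other things were not fully in view, but nothing suggested they had been touched.

**Gap:** this is the least certain check. Read straight off the picture it came to about 8 mm. The same reading gave 11 mm when the cap was really at about 9 mm, so I take the true gap as about 6 mm. That agrees with the latch geometry, which allows at most 7 mm when hooked and flat.

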